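# Build up the swing-arm pivot on the microscope bench

### The job

Build up the pivot of the monitor's swing arm on the mount that is bolted to the bench: slide the spacer onto the upright spindle first, then the keyed washer, whose hole has to be turned to match the spindle's two flats, and last the bushing, flange down, pressed past the spindle's spring balls until the whole stack sits fully home and level. Feel for the flats and press gently, never harder than about 3 kg: the parts must not be forced onto the spindle. Let go of everything and leave the other things on the bench where they are.

Things in the scene. Friction and masses are not known exactly. Their poses are not given: they have to be found in the camera images.
- mount: grey cast mount bolted to the bench: square plate 120 x 120 x 12 mm, on it a round boss 54 mm across whose flat top is 34 mm above the bench, and from the boss's centre an upright steel spindle. Origin under its centre, z up, x and y along the plate's edges. It does not move
- seat (a point): centre of the boss's flat top, on the spindle's axis, where the spacer must sit; axes as the mount's. On each round side of the spindle, 49 mm above this point, a polished spring ball stands out to 12.2 mm from the axis: a part needs a push of 5 to 12 N to pass both; at the end they stand over the bushing's rim and hold the stack down
- spindle_top (a point): centre of the spindle's top, 60 mm above the boss; axes as the mount's. Spindle: 20 mm thick, two opposite flats all its length, 14 mm across these, top 5.5 mm tapering to 62 percent. The flats face away from the mount's x axis, anticlockwise from above by anything from 0.2 to 1.37 rad; this (stiff, it stays put) is not reported: look or feel for it
- spacer: plain aluminium ring, 40 mm across, 18 mm tall, round hole 22 mm; origin at the centre of its underside, z up along the hole. It, the washer and the bushing start lying on a flat black mat, 3 mm thick, on the bench
- washer: flat steel keyed washer, 6 mm thick, 50 mm round with two opposite outer edges cut straight, 40 mm across; its hole is round, 22 mm, with two straight sides 15.4 mm apart, parallel to the outer straight edges; it fits the spindle with 0.1 rad of play. Origin at the centre of its underside, z up, x square to the straight edges; turning it half round or over changes nothing
- bushing: brass flanged bushing standing on its flange: flange 44 mm across and 5 mm thick, barrel 32 mm across, 22 mm tall in all, round hole 22 mm; origin at the centre of the flange's underside, z up towards the barrel
- hex_nut: plain steel hexagon nut, 30 mm across flats, 13 mm thick; origin under its centre; not part of the job
- small_washer: small plain round steel washer, 29 mm across, 3 mm thick, 13 mm round hole; origin under its centre; not part of the job
- hex_key: L-shaped dark hex key, 80 mm long leg, 5 mm thick; origin under the middle of the long leg; not part of the job
- screwdriver: black-handled screwdriver, 170 mm long, 26 mm thick; origin under its middle; not part of the job
- dropper: white dropper bottle, 27 mm across, 78 mm tall; origin under its centre; not part of the job
- reagent: amber reagent bottle with a black cap, 42 mm across, 75 mm tall; origin under its centre; not part of the job
- petri: clear closed petri dish, 90 mm across, 16 mm tall; origin under its centre; not part of the job
- slide_box: white slide box with a green lid, 62 x 87 x 36 mm; origin under its centre; not part of the job
Things that resemble listed ones, but are neither listed nor needed, are in the scene too. Leave any pink look-alike of the washer alone.

How it is judged:
By the outcome, as a careful person would: the job done as asked, in the order asked, and still so for the second after the job is handed in, with the robot touching nothing.
It also fails if it takes over 72 s, if anything falls off the work surface, if the arm or the gripper's body presses on something with over 40 N, if the wrist force passes 120 N, or if a joint passes its speed limit or range.

### The arm

A 7-joint arm with a two-finger parallel gripper is mounted at the origin on the work surface. World frame = base frame: x ahead of the robot, y to its left, z up, the work surface at z = 0. Lengths are in m, angles in rad, forces in N, time in s.
With the tool pointing down it reaches from about 0.4 to 0.925 m from the base axis. Payload 5.6 kg.
Tool frame: the origin (TCP) lies on the front face of the gripper's body, between the roots of the fingers; the fingertips stand 73 mm ahead of it and the grasp point (between the pads) lies 54 mm ahead of it; z points along the fingers, y is the direction in which the jaws open and shut (so a half turn about z gives the same grasp; the last joint's range is limited). The gripper opens to 85 mm and grips with 20 to 120 N. Pads are 22 mm wide; open, the fingers measure 114 mm over their backs; the gripper's body (76 mm by 85 mm) begins 54 mm behind the grasp point. The pads swing forward as they close: fully open they stand 13 mm farther back than shut.
Start: joints at [1.179, 0.468, -0.012, 1.603, 0.006, 1.071, -0.056], TCP at [0.222, -0.611, 0.304] pointing down, gripper open.
Joint ranges: [-2.53, 2.53], [-0.31, 2.02], [-1.57, 1.55], [0.28, 2.44], [-1.29, 4.43], [0.15, 1.84], [-2.92, 2.92]. Speed limits (rad/s): [2.57, 2.57, 3.14, 3.14, 3.14, 3.14, 3.14].

### API

Orientations are given as [roll, pitch, yaw] about the fixed x, y, z axes, in that order (R = Rz(yaw) Ry(pitch) Rx(roll)).
In Python, from station import r gives the robot as it stands.
- The arm moves only by the tool servo_tool, never from a script. Its arguments are lists of equal length, an entry for each row: "travel": the shift along the tool's x, y, z in m, a list of three; "turn": the turn about the tool's z in degrees; "grip": the finger opening in m, from 0 to 0.0854. In form: {"travel": [[dx, dy, dz], ...], "turn": [turn, ...], "grip": [grip, ...]}. A call has exactly 8 rows; each row is the pose to reach, as a shift and turn from the pose commanded when the call began, along the tool's axes at that moment; what a row does not reach only later rows make up. A row lasts 1/8 s, in which the tool goes at most 62.5 mm and 10.7 degrees, less where a joint would pass 70% of its speed; a pose out of reach is approached as far as the arm can. A call with a gripper value outside its range is refused whole. The fingers move at their own pace and stop on an object; "newtons" is the grip in N (left out, the last holds). Time passes only in rows, so rows that repeat a pose let the fingers close, or fill a call up. It gives the time, the measured TCP pose, the force and the opening at its end, in the units of the state.
- r.sense(): the state, without advancing time (a new reading comes with each control period).
- r.camera(name): name is "side" or "top" or "wrist"; returns a dict with "frame" (420x560x3 uint8, blue, green, red), "z_map" (420x560 float32, m along the optical axis (not along the pixel's ray), 0 where there is no reading), "fx", "fy", "cx", "cy" (pixels), "dist" ([k1, k2, p1, p2, k3] as OpenCV has them; the pictures are not rectified), "origin" and "attitude" of the camera in the world. Camera axes: x right, y up, looking along -z (the intrinsics and any distortion apply to the point x, -y, -z); pixel columns grow to the right and rows downward; lengths in m; the calibration is good to about 2 mm. A picture is of the moment at which its call begins.
- r.sign_off(): hands the job in, once; it reports no verdict.
The state is a dict: "time_s": time; "joints": joint angles; "joint_velocities": joint speeds; "tau": joint torques, N m; "tcp_pos": TCP position; "eef_rot": TCP orientation; "wrist_force": force on the tool from outside, world axes, zero at the start; "moment": the same for the moment, N m; "grip_width": finger opening in m.
Only numpy, scipy, OpenCV 4.12 (cv2) and the standard library are available. Lean on these libraries where they do the work, as an engineer would, in place of code of your own. Each camera call takes 0.05 s, during which the arm holds its last target. There are 200 camera calls.

## Working session

There is one attempt and no reset: what is moved stays moved. The work goes in short steps, Python scripts to look and compute and a tool call to move; the robot and the scene stay as the last step left them, time stands still between calls to the robot, and variables do not carry over. Pictures are saved under pics/ and viewed, about 8 in all and at most 12, crops included, and the job is handed in when it is done.

Besides the shell and the picture viewer there is one more tool, called as name([rows], argument=value, ...), one row to a line, values as JSON. servo_tool: Moves the arm, as the interface text tells. Its arguments: {"type":"object","properties":{"travel":{"type":"array","items":{"type":"array","items":{"type":"number"}}},"turn":{"type":"array","items":{"type":"number"}},"grip":{"type":"array","items":{"type":"number"}},"newtons":{"type":"number"}},"required":["travel","turn","grip"]}

```bash
mkdir -p pics
cat > h.py <<'E'
import numpy as np, cv2
from station import r
from scipy.spatial.transform import Rotation as R
def rot(a):
    a=np.array(a,float)
    if a.shape==(3,3): return a
    return (R.from_quat(a) if a.size==4 else R.from_euler('xyz',a)).as_matrix()
def ray(c,uv):
    K=np.array([[c['fx'],0,c['cx']],[0,c['fy'],c['cy']],[0,0,1.]])
    p=cv2.undistortPoints(np.array(uv,float).reshape(-1,1,2),K,np.array(c['dist'],float)).reshape(-1,2)
    d=np.c_[p[:,0],-p[:,1],-np.ones(len(p))]
    return np.array(c['origin']),d@rot(c['attitude']).T
def plane(c,uv,z):
    o,d=ray(c,uv); return o+d*((z-o[2])/d[:,2])[:,None]
def depth(c,uv):
    o,d=ray(c,uv); uv=np.array(uv,int).reshape(-1,2)
    return o+d*c['z_map'][uv[:,1],uv[:,0]][:,None]
E
python3 - <<'E'
from h import *
print(r.sense())
for n in ['top','side']:
    c=r.camera(n); cv2.imwrite(f'pics/{n}0.png',c['frame']); np.save(f'pics/{n}0.npy',c,allow_pickle=True)
    print(n,c['origin'],c['attitude'],c['fx'],c['dist'])
a=cv2.imread('pics/top0.png')
cv2.imwrite('pics/t0.png',cv2.resize(a,(800,600)))
E
```

```text
{'time_s': 0.0, 'joints': array([ 1.17903656,  0.46843747, -0.01162519,  1.60369789,  0.00597537,
        1.07139642, -0.0563165 ]), 'joint_velocities': array([ 7.08172611e-04,  2.13804669e-04,  4.96708875e-05, -1.61643543e-03,
       -1.11741703e-03, -8.79580674e-05,  5.53605471e-04]), 'tau': array([ 6.70812278e-04, -5.32396674e+01,  2.14293937e-02, -2.51305872e+01,
        1.13647711e-02,  7.82936200e-03, -5.00271558e-07]), 'tcp_pos': array([ 0.2219271 , -0.61044692,  0.30286834]), 'eef_rot': array([-3.13969083e+00,  9.87425197e-05,  3.48687928e-01]), 'wrist_force': array([-0.62055296,  0.44344445,  0.19955074]), 'moment': array([-0.02194842,  0.00824065,  0.04175513]), 'grip_width': 0.08519952457299451}
top [0.39340369 0.00736961 1.13565735] [ 0.16097547  0.01648554 -1.57354468] 532.2663247267441 [-0.17305472  0.          0.          0.          0.        ]
side [0.30866379 0.7026439  0.75263016] [ 0.83195941  0.01759942 -2.78953143] 454.04241187642566 [0.04997921 0.         0.         0.         0.        ]
```

View pics/t0.png

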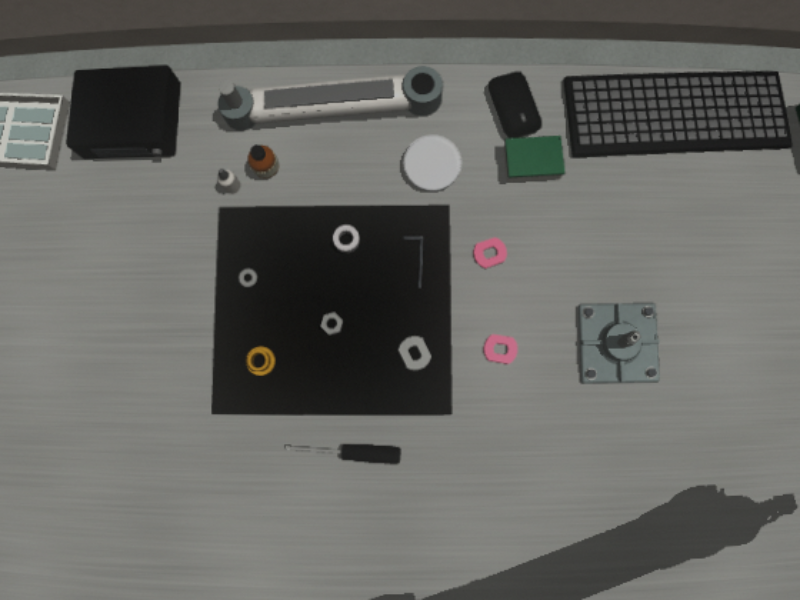

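View pics/side0.png

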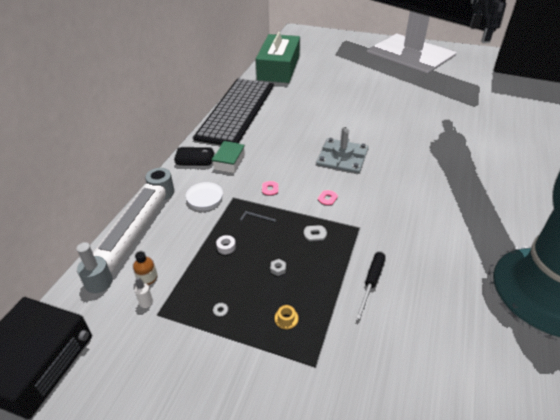

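The top view (800x600) shows the spacer as a bright ring at (346,238), the keyed washer in grey at (415,352) and the bushing in brass at (260,360). The mount is at (620,342). Possible confusions:
- Spacer: small washer (248,278) or nut (332,323).
- Keyed washer: the pink look-alikes at (490,252) and (500,349).

By the description I choose the thick white ring, the grey double-flat washer and the brass part. Next I measure them and check in a crop.

```bash
cat > m.py <<'E'
from h import *
c=np.load('pics/top0.npy',allow_pickle=True).item(); f=c['frame']
S=0.7
def comp(mask,seed):
    n,l,st,ce=cv2.connectedComponentsWithStats(mask.astype(np.uint8)); x,y=seed
    w=l[y-14:y+15,x-14:x+15]; k=np.bincount(w[w>0]).argmax(); m=(l==k).astype(np.uint8)
    return max(cv2.findContours(m,cv2.RETR_EXTERNAL,cv2.CHAIN_APPROX_NONE)[0],key=cv2.contourArea)[:,0]
br=f.max(2)>70
for n,s,z in [('spacer',(346,238),.021),('washer',(415,352),.009),('bushing',(260,360),.008)]:
    k=comp(br,(int(s[0]*S),int(s[1]*S))); P=plane(c,k,z)[:,:2].astype(np.float32)
    (x,y),rr=cv2.minEnclosingCircle(P); el=cv2.minAreaRect(P*1000)
    d=depth(c,k.mean(0).round())
    print(n,np.round([x,y,rr],4),el,'meanpix',k.mean(0))
uv=np.array([[580,304],[655,304],[659,382],[582,382]])*S
print('plate corners',plane(c,uv,.012).round(4)); print('top of spindle',depth(c,[[635*S,338*S]]),plane(c,[[635*S,338*S]],.094), 'boss',plane(c,[[624*S,341*S]],.034))
a=cv2.resize(f[190:290,150:350],(800,400),interpolation=2);b=cv2.resize(f[200:280,390:480],(450,400),interpolation=2)
b2=cv2.resize(f[150:190,220:265],(225,200),interpolation=2)
a=cv2.resize(a,(800,400)); o=np.zeros((600,800,3),np.uint8); o[:300,:600]=cv2.resize(a,(600,300)); o[300:,:337]=cv2.resize(b,(337,300)); o[300:500,350:575]=b2
cv2.imwrite('pics/crop.png',o)
E
python3 m.py
```

```text
spacer [0.6536 0.114  0.0211] ((653.6287231445312, 114.048095703125), (39.053104400634766, 39.76209259033203), 89.56058502197266) meanpix [241.92307692 166.01923077]
washer [0.4807 0.0116 0.0256] ((480.3656921386719, 11.839675903320312), (50.295082092285156, 39.85145950317383), 26.14871597290039) meanpix [290.       246.578125]
bushing [0.4689 0.2426 0.0223] ((469.6202697753906, 242.43702697753906), (42.81354904174805, 43.516658782958984), 0.23438575863838196) meanpix [181.92982456 252.22807018]
plate corners [[ 0.5512 -0.2376  0.012 ]
 [ 0.5503 -0.3534  0.012 ]
 [ 0.4326 -0.354   0.012 ]
 [ 0.4345 -0.2366  0.012 ]]
top of spindle [[ 0.49096499 -0.29464508  0.09814001]] [[ 0.49135429 -0.29585021  0.094     ]] boss [[ 0.49276552 -0.2965212   0.034     ]]
```

View pics/crop.png

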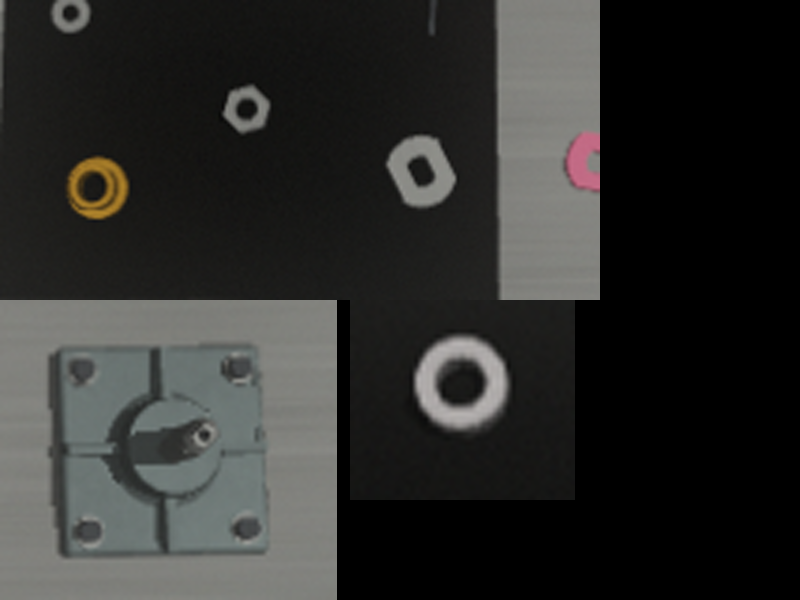

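The crop confirms the choice: the keyed washer has two flats (about (420,172)), the bushing shows its narrower barrel up (97,188), the spacer is the plain thick ring, and the spindle stands at about (203,433). Now I find where the wrist camera sits and work out the first move.

```bash
cat >> h.py <<'E'
def go(p,yaw=None,cmd=None):
    """shift/turn from current pose (or cmd [x,y,z,yaw]) to world p,yaw(deg)"""
    s=r.sense(); q=np.array(s['tcp_pos']); y=s['eef_rot'][2]
    if cmd is not None: q=np.array(cmd[:3]); y=np.radians(cmd[3])
    B=np.array([[np.cos(y),np.sin(y),0],[np.sin(y),-np.cos(y),0],[0,0,-1]])
    t=0 if yaw is None else -((yaw-np.degrees(y)+90)%180-90)
    print('travel',((np.array(p)-q)@B).round(4),'turn',round(t,2),'at',q.round(4),round(np.degrees(y),2),'tilt',np.array(s['eef_rot'][:2]).round(3),'j7',s['joints'][6].round(2),'F',s['wrist_force'].round(1),'w',round(s['grip_width'],4),'t',round(s['time_s'],2))
E
python3 - <<'E'
from h import *
s=r.sense(); c=r.camera('wrist'); T=rot(s['eef_rot'])
print('cam in tool',T.T@(c['origin']-s['tcp_pos']).round(4),(T.T@rot(c['attitude'])).round(3),c['fx'],c['cx'],c['cy'],c['dist'])
go([.491,-.296,.33],20)
E
```

```text
cam in tool [ 0.06639472 -0.00012542 -0.06950558] [[ 0.001  0.964  0.266]
 [ 1.    -0.001 -0.   ]
 [ 0.     0.266 -0.964]] 344.5813110036065 281.8665712479601 206.75660072951894 [-0.05569701  0.          0.          0.          0.        ]
travel [ 0.3603 -0.2037 -0.0269] turn -0.02 at [ 0.222  -0.6106  0.3031] 19.98 tilt [-3.14  0.  ] j7 -0.06 F [ 0.2 -0.2  0.3] w 0.0855 t 0.15
```

servo_tool([
  [0.045,-0.025,0],
  [0.09,-0.051,0],
  [0.135,-0.076,0],
  [0.18,-0.102,0.01],
  [0.225,-0.127,0.02],
  [0.27,-0.153,0.03],
  [0.315,-0.178,0.045],
  [0.36,-0.204,0.06],
], turn=[0,0,0,0,0,0,0,0], grip=[0.085,0.085,0.085,0.085,0.085,0.085,0.085,0.085])

```text
time_s: 1.15
tcp_pos: [0.4916, -0.2949, 0.2434]
eef_rot: [3.141, -0.0, 0.348]
wrist_force: [0.2, -0.2, -0.2]
grip_width: 0.0852
```

Run:
```python
from h import *
c=r.camera('wrist'); c=r.camera('wrist'); np.save('pics/w1.npy',c,allow_pickle=True)
go([.491,-.296,.24],20)
cv2.imwrite('pics/w1.png',cv2.resize(c['frame'],(800,600),interpolation=2))
```

```text
travel [-0.0052  0.0052  0.0021] turn 0.56 at [ 0.494  -0.2893  0.2421] 20.56 tilt [-3.137e+00 -1.000e-03] j7 -0.81 F [-0.7  0.3  0. ] w 0.0852 t 1.25
```

View pics/w1.png

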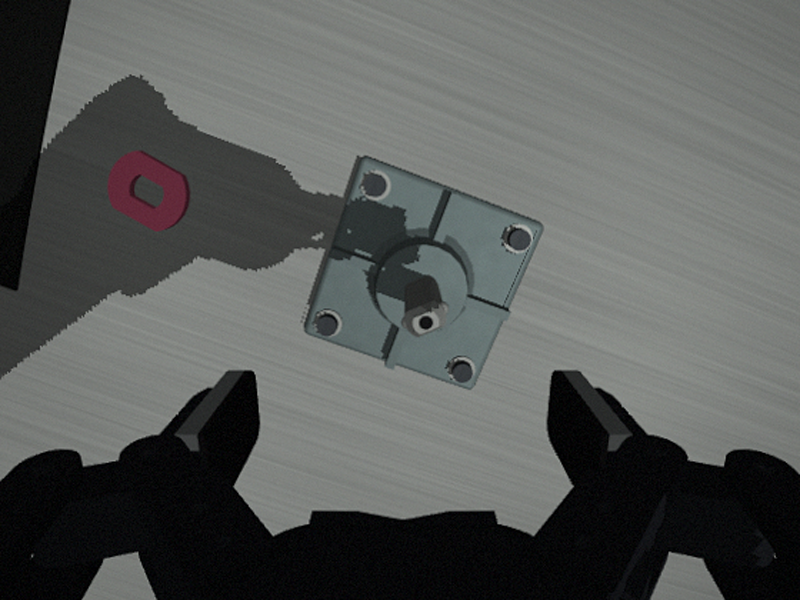

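The wrist view shows the mount from (305,155) to (545,390), the boss at (423,283) and the spindle top at (425,322). I enlarge the spindle to read the flats.

Run:
```python
from h import *
c=np.load('pics/w1.npy',allow_pickle=True).item();f=c['frame']
uv=np.array([[360,156],[543,222],[472,388],[305,328]])*.7
P=plane(c,uv,.012);print('corners',P.round(4),P.mean(0)); 
print('edges deg',[np.degrees(np.arctan2(*(P[(i+1)%4]-P[i])[[1,0]])).round(1) for i in range(4)])
print('hole in top',plane(c,[[426*.7,322*.7]],.094))
# rectify plane z=.094 : crop 1px = .1mm
x0,y0=P.mean(0)[:2]
W=np.array([[x0+a,y0+b,.088] for a,b in [(.02,.02),(.02,-.02),(-.02,-.02),(-.02,.02)]])
Rm=rot(c['attitude']);q=(W-c['origin'])@Rm; K=np.array([[c['fx'],0,c['cx']],[0,c['fy'],c['cy']],[0,0,1.]])
px=cv2.projectPoints(q*[1,-1,-1],np.zeros(3),np.zeros(3),K,np.array(c['dist']))[0].reshape(-1,2).astype(np.float32)
H=cv2.getPerspectiveTransform(px,np.float32([[0,0],[600,0],[600,600],[0,600]]))
o=cv2.warpPerspective(f,H,(600,600),flags=2); cv2.imwrite('pics/sp.png',cv2.convertScaleAbs(o,alpha=1.5))
```

```text
corners [[ 0.5517 -0.2378  0.012 ]
 [ 0.5544 -0.3547  0.012 ]
 [ 0.4375 -0.3568  0.012 ]
 [ 0.4384 -0.2399  0.012 ]] [ 0.49548787 -0.29728839  0.012     ]
edges deg [np.float64(-88.6), np.float64(-179.0), np.float64(89.5), np.float64(1.1)]
hole in top [[ 0.49389958 -0.29829254  0.094     ]]
```

View pics/sp.png

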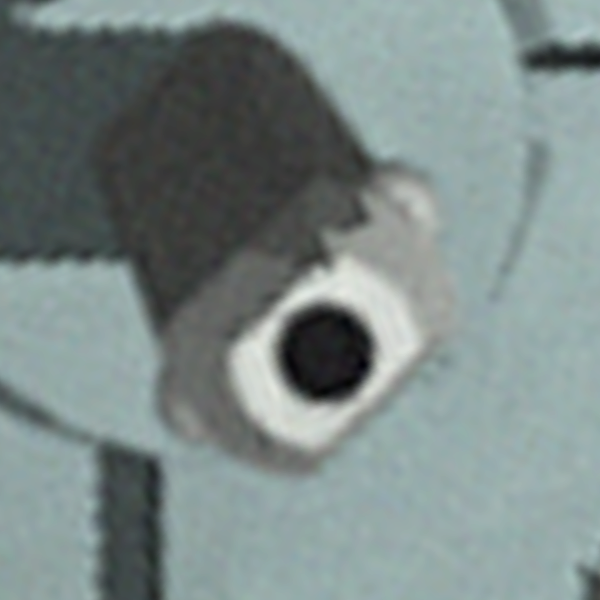

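The rectified crop (up is +x, left is +y) shows the top hole at (325,352), the flats' edges running from lower left to upper right, and the balls at (410,190) and (190,410). So the flats' long direction is about -47° and their normal about +43° (0.75 rad). Next I take a settled picture for the spindle centre.

```bash
cat >> h.py <<'E'
def spindle(c,guess=(.492,-.297,.094)):
    q=(np.array([guess])-c['origin'])@rot(c['attitude']); K=np.array([[c['fx'],0,c['cx']],[0,c['fy'],c['cy']],[0,0,1.]])
    p=cv2.projectPoints(q*[1,-1,-1],np.zeros(3),np.zeros(3),K,np.array(c['dist']))[0].ravel()
    u,v=p.astype(int); w=12; s=c['frame'][v-w:v+w,u-w:u+w].max(2)
    n,l,st,ce=cv2.connectedComponentsWithStats((s<45).astype(np.uint8))
    i=1+np.argmin(np.linalg.norm(ce[1:]-w,axis=1)); 
    print('hole px',ce[i]+[u-w,v-w],'area',st[i,4],'->',plane(c,[ce[i]+[u-w,v-w]],.094).round(4))
E
python3 - <<'E'
from h import *
c=np.load('pics/w1.npy',allow_pickle=True).item(); spindle(c)
for i in range(5):
    c=r.camera('wrist'); spindle(c); go([.491,-.296,.24],20)
np.save('pics/w2.npy',c,allow_pickle=True)
go([.6536,.114,.2],0)
E
```

```text
hole px [297.77586207 225.5       ] area 58 -> [[ 0.4937 -0.2981  0.094 ]]
hole px [295.56896552 221.46551724] area 58 -> [[ 0.4937 -0.2984  0.094 ]]
travel [-0.0024  0.0027  0.0028] turn 0.35 at [ 0.4923 -0.2926  0.2428] 20.35 tilt [-3.139  0.   ] j7 -0.81 F [-0.3 -0.6 -0.6] w 0.0849 t 1.3
hole px [291.6        216.44615385] area 65 -> [[ 0.494  -0.2984  0.094 ]]
travel [-0.0005  0.0009  0.0032] turn 0.14 at [ 0.4911 -0.2949  0.2432] 20.14 tilt [-3.141e+00  1.000e-03] j7 -0.81 F [-0.1 -0.   0.2] w 0.0847 t 1.35
hole px [288. 213.] area 69 -> [[ 0.494 -0.298  0.094]]
travel [ 0.0007 -0.0002  0.0036] turn -0.01 at [ 0.4904 -0.2965  0.2436] 19.99 tilt [-3.142e+00  1.000e-03] j7 -0.81 F [-0.1 -0.6 -0.2] w 0.0848 t 1.4
hole px [285.92857143 210.98571429] area 70 -> [[ 0.4941 -0.2979  0.094 ]]
travel [ 0.0013 -0.0009  0.0039] turn -0.11 at [ 0.49   -0.2973  0.2439] 19.89 tilt [3.141e+00 1.000e-03] j7 -0.81 F [-0.2  0.1 -0.5] w 0.0853 t 1.45
hole px [284.89855072 210.04347826] area 69 -> [[ 0.4941 -0.2979  0.094 ]]
travel [ 0.0015 -0.0011  0.0041] turn -0.15 at [ 0.4899 -0.2976  0.2441] 19.85 tilt [3.141 0.   ] j7 -0.81 F [-0.2 -0.3  0.3] w 0.085 t 1.5
travel [ 0.2937 -0.3316  0.0441] turn 19.85 at [ 0.4899 -0.2976  0.2441] 19.85 tilt [3.141 0.   ] j7 -0.81 F [-0.2 -0.3  0.3] w 0.085 t 1.5
```

servo_tool([
  [0.04,-0.045,0.005],
  [0.08,-0.09,0.01],
  [0.12,-0.135,0.02],
  [0.16,-0.18,0.03],
  [0.2,-0.226,0.04],
  [0.24,-0.271,0.045],
  [0.275,-0.31,0.05],
  [0.294,-0.332,0.05],
], turn=[0,0,0,0,0,0,0,0], grip=[0.06,0.06,0.06,0.06,0.06,0.06,0.06,0.06])

```text
time_s: 2.5
tcp_pos: [0.6542, 0.1182, 0.1937]
eef_rot: [-3.141, -0.0, 0.35]
wrist_force: [0.1, 0.3, -0.5]
grip_width: 0.0601
```

```bash
cat >> h.py <<'E'
def part(c,guess,z,thr=70):
    q=(np.array([list(guess)+[z]])-c['origin'])@rot(c['attitude']); K=np.array([[c['fx'],0,c['cx']],[0,c['fy'],c['cy']],[0,0,1.]])
    u,v=cv2.projectPoints(q*[1,-1,-1],np.zeros(3),np.zeros(3),K,np.array(c['dist']))[0].ravel().astype(int)
    m=(c['frame'].max(2)>thr).astype(np.uint8)
    ks=[k for k in cv2.findContours(m,cv2.RETR_EXTERNAL,cv2.CHAIN_APPROX_NONE)[0] if cv2.contourArea(k)>300]
    k=min(ks,key=lambda k:np.linalg.norm(k[:,0].mean(0)-[u,v]))
    P=plane(c,k[:,0],z)[:,:2].astype(np.float32); b=cv2.minAreaRect(P*1000)
    print('px',k[:,0].mean(0).round(1),'expected',u,v,'circle',np.round(cv2.minEnclosingCircle(P),4) if 0 else [np.round(x,4) for x in cv2.minEnclosingCircle(P)],'rect',np.round(b[0],1),np.round(b[1],1),round(b[2],1))
E
python3 - <<'E'
from h import *
for i in range(4): c=r.camera('wrist')
np.save('pics/w3.npy',c,allow_pickle=True); cv2.imwrite('pics/w3.png',c['frame'])
part(c,(.6536,.114),.021)
go([.6536,.114,.079],20)
E
```

```text
px [287.4 205.4] expected 285 207 circle [array([0.6554, 0.1133]), np.float64(0.0216)] rect [655.4 112.7] [42.3 40.1] 0.6
travel [-0.0004  0.0007  0.1148] turn -0.09 at [0.6537 0.1148 0.1938] 19.91 tilt [3.141e+00 1.000e-03] j7 -1.57 F [ 0.5 -1.1  0.7] w 0.0599 t 2.7
```

servo_tool([
  [0,0.001,0.03],
  [0,0.0015,0.06],
  [0,0.0015,0.085],
  [0,0.0015,0.105],
  [0,0.0015,0.114],
  [0,0.0015,0.114],
  [0,0.0015,0.114],
  [0,0.0015,0.114],
], turn=[0,0,0,0,0,0,0,0], grip=[0.06,0.06,0.06,0.06,0.055,0.03,0.03,0.03], newtons=40)

```text
time_s: 3.7
tcp_pos: [0.6546, 0.1151, 0.0808]
eef_rot: [3.141, -0.001, 0.349]
wrist_force: [0.7, -0.4, -0.7]
grip_width: 0.0379
```

Run:
```python
from h import *
for i in range(2): c=r.camera('wrist')
cv2.imwrite('pics/w4.png',c['frame'])
go([.4925,-.297,.21],20)
```

```text
travel [-0.293   0.3319 -0.1295] turn -0.01 at [0.6544 0.1151 0.0805] 19.99 tilt [ 3.141e+00 -1.000e-03] j7 -1.6 F [-0.3 -0.5 -0.3] w 0.0384 t 3.8
```

View pics/w4.png

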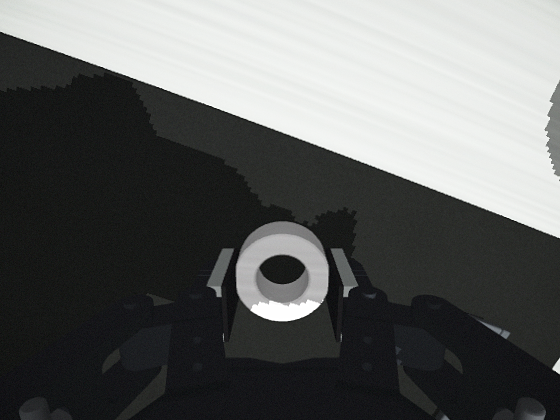

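The view shows the spacer centred between the pads at (282,270), so the grasp is good. I carry it over the spindle.

servo_tool([
  [0,0,-0.04],
  [-0.025,0.03,-0.08],
  [-0.065,0.073,-0.115],
  [-0.105,0.119,-0.125],
  [-0.147,0.166,-0.125],
  [-0.189,0.214,-0.125],
  [-0.23,0.261,-0.125],
  [-0.262,0.297,-0.125],
], turn=[0,0,0,0,0,0,0,0], grip=[0.03,0.03,0.03,0.03,0.03,0.03,0.03,0.03])

```text
time_s: 4.8
tcp_pos: [0.5083, -0.2561, 0.2054]
eef_rot: [3.14, -0.0, 0.348]
wrist_force: [0.6, 0.8, 0.2]
grip_width: 0.0376
```

servo_tool([
  [-0.02,0.022,0],
  [-0.028,0.032,0],
  [-0.031,0.035,0],
  [-0.031,0.035,0],
  [-0.031,0.035,0],
  [-0.031,0.035,0.005],
  [-0.031,0.035,0.012],
  [-0.031,0.035,0.02],
], turn=[0,0,0,0,0,0,0,0], grip=[0.03,0.03,0.03,0.03,0.03,0.03,0.03,0.03])

```text
time_s: 5.8
tcp_pos: [0.4921, -0.297, 0.1842]
eef_rot: [-3.141, 0.0, 0.349]
wrist_force: [-0.1, 0.4, 0.5]
grip_width: 0.0383
```

Run:
```python
from h import *
c=r.camera('wrist'); 
cv2.imwrite('pics/w5.png',c['frame'][150:390,130:450])
go([.4925,-.297,.1115],20)
```

```text
travel [0.0008 0.0005 0.0715] turn -0.01 at [ 0.4916 -0.2968  0.183 ] 19.99 tilt [-3.14e+00  2.00e-03] j7 -0.84 F [-0.5 -0.8 -2.1] w 0.0382 t 5.85
```

View pics/w5.png

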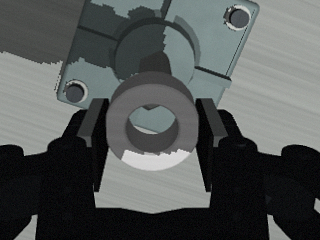

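servo_tool([
  [0,0,0.004],
  [0,0,0.008],
  [0,0,0.012],
  [0,0,0.015],
  [0,0,0.018],
  [0,0,0.021],
  [0,0,0.024],
  [0,0,0.027],
], turn=[0,0,0,0,0,0,0,0], grip=[0.03,0.03,0.03,0.03,0.03,0.03,0.03,0.03])

```text
time_s: 6.85
tcp_pos: [0.4934, -0.298, 0.1591]
eef_rot: [3.139, -0.002, 0.349]
wrist_force: [0.6, -0.5, 6.9]
grip_width: 0.0381
```

The spacer has passed the taper and is now at the spring balls (7 N). I push on gently.

servo_tool([
  [0.0005,0.001,0.002],
  [0.0005,0.001,0.004],
  [0.0005,0.001,0.006],
  [0.0005,0.001,0.008],
  [0.0005,0.001,0.01],
  [0.0005,0.001,0.012],
  [0.0005,0.001,0.014],
  [0.0005,0.001,0.016],
], turn=[0,0,0,0,0,0,0,0], grip=[0.03,0.03,0.03,0.03,0.03,0.03,0.03,0.03])

```text
time_s: 7.85
tcp_pos: [0.4933, -0.2979, 0.1414]
eef_rot: [3.141, -0.001, 0.349]
wrist_force: [3.8, -0.5, -0.4]
grip_width: 0.038
```

servo_tool([
  [0,0,0.005],
  [0,0,0.01],
  [0,0,0.015],
  [0,0,0.02],
  [0,0,0.024],
  [0,0,0.027],
  [0,0,0.0285],
  [0,0,0.03],
], turn=[0,0,0,0,0,0,0,0], grip=[0.03,0.03,0.03,0.03,0.03,0.03,0.03,0.03])

```text
time_s: 8.85
tcp_pos: [0.4928, -0.2979, 0.1117]
eef_rot: [-3.141, 0.0, 0.349]
wrist_force: [2.5, -0.2, -0.3]
grip_width: 0.0382
```

Nearly down (expected seat TCP ≈ 0.1115). I press lightly.

servo_tool([
  [0,0,0.0005],
  [0,0,0.001],
  [0,0,0.0015],
  [0,0,0.002],
  [0,0,0.0025],
  [0,0,0.003],
  [0,0,0.003],
  [0,0,0.003],
], turn=[0,0,0,0,0,0,0,0], grip=[0.03,0.03,0.03,0.03,0.03,0.03,0.03,0.03])

```text
time_s: 9.85
tcp_pos: [0.4929, -0.2979, 0.1106]
eef_rot: [3.142, 0.001, 0.349]
wrist_force: [-3.4, 2.3, 15.7]
grip_width: 0.0376
```

Seated: 15.7 N at the boss height. I release, rise and go to the washer.

servo_tool([
  [0,0,-0.001],
  [0,0,-0.002],
  [0,0,-0.002],
  [0,0,-0.02],
  [0,0,-0.04],
  [0,0,-0.06],
  [0,0,-0.08],
  [0,0,-0.09],
], turn=[0,0,0,0,0,0,0,0], grip=[0.06,0.06,0.06,0.06,0.06,0.06,0.06,0.06])

```text
time_s: 10.85
tcp_pos: [0.4937, -0.2984, 0.2015]
eef_rot: [3.139, -0.002, 0.349]
wrist_force: [0.5, -0.3, 0.6]
grip_width: 0.0597
```

Run:
```python
from h import *
for i in range(3): c=r.camera('wrist')
cv2.imwrite('pics/w6.png',c['frame'])
go([.481,.0115,.19],26)
```

```text
travel [ 0.0943 -0.2952  0.0097] turn -6.02 at [ 0.4932 -0.2981  0.1997] 19.98 tilt [ 3.14e+00 -1.00e-03] j7 -0.83 F [-1.1  0.  -1.3] w 0.0597 t 11.0
```

View pics/w6.png

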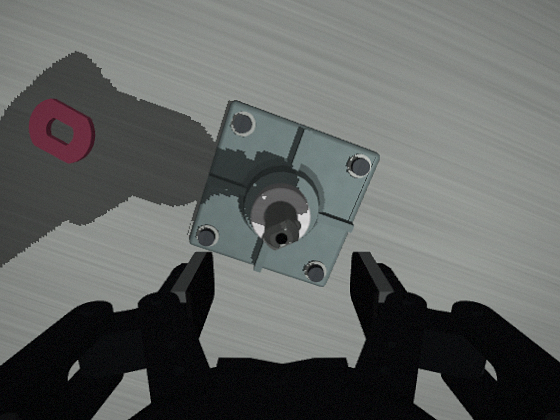

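The view shows the spacer sitting round the spindle on the boss at (282,205). Now to above the washer.

servo_tool([
  [0.013,-0.042,0],
  [0.027,-0.085,0],
  [0.04,-0.127,0.003],
  [0.054,-0.17,0.006],
  [0.068,-0.212,0.01],
  [0.08,-0.25,0.01],
  [0.089,-0.28,0.01],
  [0.0943,-0.295,0.01],
], turn=[-1,-2,-3,-4,-5,-6,-6,-6], grip=[0.06,0.06,0.06,0.06,0.06,0.06,0.06,0.06])

```text
time_s: 12.0
tcp_pos: [0.4803, 0.0131, 0.1883]
eef_rot: [-3.141, 0.001, 0.456]
wrist_force: [0.1, -0.4, 0.9]
grip_width: 0.0599
```

Run:
```python
from h import *
for i in range(4): c=r.camera('wrist')
cv2.imwrite('pics/w7.png',c['frame'])
part(c,(.481,.0115),.009)
go([.481,.0115,.079],26)
```

```text
px [284.9 203.9] expected 281 203 circle [array([0.4809, 0.0094]), np.float64(0.0259)] rect [480.9   9. ] [51.3 40.4] 25.0
travel [ 0.0006 -0.0008  0.1096] turn -0.07 at [0.4808 0.0105 0.1886] 25.93 tilt [3.141e+00 1.000e-03] j7 -1.36 F [ 0.6 -0.2 -0.3] w 0.0599 t 12.2
```

servo_tool([
  [0,0,0.03],
  [0,0,0.06],
  [0,0,0.085],
  [0,0,0.1],
  [0,0,0.107],
  [0,0,0.11],
  [0,0,0.1115],
  [0,0,0.1125],
], turn=[0,0,0,0,0,0,0,0], grip=[0.05,0.05,0.05,0.05,0.05,0.05,0.05,0.05])

```text
time_s: 13.2
tcp_pos: [0.4812, 0.0115, 0.0768]
eef_rot: [3.141, -0.001, 0.453]
wrist_force: [0.6, 0.0, 0.2]
grip_width: 0.0499
```

servo_tool([
  [0,0,0.001],
  [0,0,0.0015],
  [0,0,0.0015],
  [0,0,0.0015],
  [0,0,0.0015],
  [0,0,0.0015],
  [0,0,0.0015],
  [0,0,0.0015],
], turn=[0,0,0,0,0,0,0,0], grip=[0.048,0.045,0.03,0.03,0.03,0.03,0.03,0.03])

```text
time_s: 14.2
tcp_pos: [0.4809, 0.0114, 0.0752]
eef_rot: [3.141, -0.0, 0.453]
wrist_force: [-1.7, -0.3, 5.7]
grip_width: 0.0387
```

Run:
```python
from h import *
c=r.camera('wrist')
cv2.imwrite('pics/w8.png',c['frame'][180:360,160:400])
go([.493,-.298,.19],43)
```

```text
travel [-0.1247  0.2835 -0.1148] turn -17.02 at [0.4809 0.0115 0.0752] 25.98 tilt [ 3.141 -0.   ] j7 -1.45 F [-1.2 -0.3  5.1] w 0.0383 t 14.25
```

View pics/w8.png

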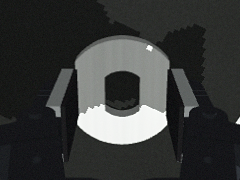

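The washer is gripped square on its straight edges with the hole central at (122,88). I lift, turn +73° (to yaw -47°) and carry it to the spindle.

servo_tool([
  [0,0,-0.03],
  [-0.008,0.019,-0.07],
  [-0.025,0.057,-0.11],
  [-0.046,0.104,-0.115],
  [-0.068,0.154,-0.115],
  [-0.09,0.204,-0.115],
  [-0.11,0.25,-0.115],
  [-0.1247,0.2835,-0.115],
], turn=[0,10,20,30,40,50,60,70], grip=[0.03,0.03,0.03,0.03,0.03,0.03,0.03,0.03])

```text
time_s: 15.25
tcp_pos: [0.4923, -0.3005, 0.1896]
eef_rot: [3.141, -0.0, -0.776]
wrist_force: [0.8, 0.5, -1.3]
grip_width: 0.0385
```

servo_tool([
  [0,0,0],
  [0,0,0],
  [0,0,0],
  [0,0,0],
  [0,0,0],
  [0,0,0],
  [0,0,0],
  [0,0,0],
], turn=[3,3,3,3,3,3,3,3], grip=[0.03,0.03,0.03,0.03,0.03,0.03,0.03,0.03])

```text
time_s: 16.25
tcp_pos: [0.4929, -0.298, 0.1899]
eef_rot: [3.142, -0.0, -0.821]
wrist_force: [0.3, 0.4, -1.2]
grip_width: 0.0383
```

Run:
```python
from h import *
c=r.camera('wrist')
cv2.imwrite('pics/w9.png',cv2.resize(c['frame'][150:390,130:450],None,fx=2,fy=2))
go([.493,-.298,.17],-47)
```

```text
travel [ 0.0001 -0.0001  0.0199] turn -0.02 at [ 0.4929 -0.298   0.1899] -47.02 tilt [ 3.142 -0.   ] j7 -1.85 F [1.  0.  0.1] w 0.0382 t 16.3
```

View pics/w9.png

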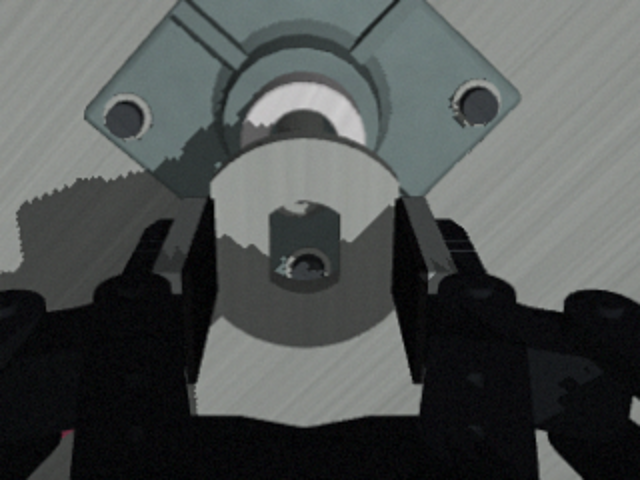

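The picture shows the spindle's top hole at (308,265), central within the washer's hole and lined up with it. I lower slowly.

servo_tool([
  [0,0,0.006],
  [0,0,0.012],
  [0,0,0.016],
  [0,0,0.019],
  [0,0,0.022],
  [0,0,0.025],
  [0,0,0.027],
  [0,0,0.029],
], turn=[0,0,0,0,0,0,0,0], grip=[0.03,0.03,0.03,0.03,0.03,0.03,0.03,0.03])

```text
time_s: 17.3
tcp_pos: [0.4932, -0.298, 0.1609]
eef_rot: [-3.141, -0.001, -0.821]
wrist_force: [0.2, 0.9, 1.5]
grip_width: 0.0383
```

servo_tool([
  [0,0,0.0005],
  [0,0,0.001],
  [0,0,0.0015],
  [0,0,0.002],
  [0,0,0.0025],
  [0,0,0.003],
  [0,0,0.0035],
  [0,0,0.0035],
], turn=[0,0,0,0,0,0,0,0], grip=[0.03,0.03,0.03,0.03,0.03,0.03,0.03,0.03])

```text
time_s: 18.3
tcp_pos: [0.4934, -0.298, 0.1576]
eef_rot: [-3.141, -0.001, -0.82]
wrist_force: [4.8, 0.5, 1.6]
grip_width: 0.0384
```

```bash
python3 -c "
from h import *
go([.493,-.298,.124],-47);print(r.sense()['moment'])"
```

```text
travel [-0.0003  0.0003  0.0336] turn -0.01 at [ 0.4934 -0.298   0.1576] -47.01 tilt [-3.141e+00 -1.000e-03] j7 -1.85 F [4.8 0.5 1.6] w 0.0384 t 18.3
[ 0.1153109  -0.99042578 -0.02100228]
```

The flats have engaged (bottom 8 mm below the spindle top, 1.6 N). On past the balls.

servo_tool([
  [0.0004,-0.0005,0.002],
  [0.0004,-0.0005,0.004],
  [0.0004,-0.0005,0.006],
  [0.0004,-0.0005,0.008],
  [0.0004,-0.0005,0.01],
  [0.0004,-0.0005,0.012],
  [0.0004,-0.0005,0.014],
  [0.0004,-0.0005,0.016],
], turn=[0,0,0,0,0,0,0,0], grip=[0.03,0.03,0.03,0.03,0.03,0.03,0.03,0.03])

```text
time_s: 19.3
tcp_pos: [0.4936, -0.2979, 0.1412]
eef_rot: [-3.142, -0.0, -0.821]
wrist_force: [5.0, -0.7, 2.5]
grip_width: 0.0383
```

```bash
python3 -c "
from h import *
go([.493,-.298,.124],-47);print(r.sense()['moment']); c=r.camera('wrist'); cv2.imwrite('pics/w10.png',c['frame'])"
```

```text
travel [-0.0004  0.0005  0.0172] turn -0.02 at [ 0.4936 -0.2979  0.1412] -47.02 tilt [-3.142 -0.   ] j7 -1.85 F [ 5.  -0.7  2.5] w 0.0383 t 19.3
[-0.10836746 -1.07097216  0.01675378]
```

servo_tool([
  [0.0007,-0.0007,0.003],
  [0.0007,-0.0007,0.006],
  [0.0007,-0.0007,0.009],
  [0.0007,-0.0007,0.0115],
  [0.0007,-0.0007,0.0135],
  [0.0007,-0.0007,0.015],
  [0.0007,-0.0007,0.016],
  [0.0007,-0.0007,0.0165],
], turn=[0,0,0,0,0,0,0,0], grip=[0.03,0.03,0.03,0.03,0.03,0.03,0.03,0.03])

```text
time_s: 20.35
tcp_pos: [0.4941, -0.2978, 0.1246]
eef_rot: [3.141, 0.001, -0.821]
wrist_force: [0.7, -0.3, -0.8]
grip_width: 0.0382
```

servo_tool([
  [0,0,0.0005],
  [0,0,0.001],
  [0,0,0.0015],
  [0,0,0.002],
  [0,0,0.002],
  [0,0,0.002],
  [0,0,0.002],
  [0,0,0.002],
], turn=[0,0,0,0,0,0,0,0], grip=[0.03,0.03,0.03,0.03,0.03,0.03,0.03,0.03])

```text
time_s: 21.35
tcp_pos: [0.4942, -0.2979, 0.1242]
eef_rot: [3.141, 0.001, -0.821]
wrist_force: [-5.3, 3.3, 12.4]
grip_width: 0.0381
```

Contact at the predicted height (12 N). I release, rise and look.

servo_tool([
  [0,0,-0.001],
  [0,0,-0.002],
  [0,0,-0.002],
  [0,0,-0.02],
  [0,0,-0.04],
  [0,0,-0.06],
  [0,0,-0.08],
  [0,0,-0.085],
], turn=[0,0,0,0,0,0,0,0], grip=[0.06,0.06,0.06,0.06,0.06,0.06,0.06,0.06])

```text
time_s: 22.35
tcp_pos: [0.4953, -0.2985, 0.2102]
eef_rot: [-3.14, -0.003, -0.821]
wrist_force: [-0.0, 0.2, -0.4]
grip_width: 0.0602
```

Run:
```python
from h import *
for i in range(2): c=r.camera('wrist')
s=r.camera('side')
a=c['frame'][80:360,130:450]; b=cv2.resize(s['frame'][115:180,310:375],(400,400),interpolation=2)
o=np.zeros((400,800,3),np.uint8); o[:350,:400]=cv2.resize(a,(400,350)); o[:,400:]=b
cv2.imwrite('pics/w11.png',o)
go([.4692,.242,.2],-47)
```

```text
travel [-0.4122 -0.3496  0.008 ] turn -0.02 at [ 0.4945 -0.2979  0.208 ] -47.02 tilt [-3.142 -0.   ] j7 -1.86 F [-0.4  0.   0.2] w 0.06 t 22.5
```

View pics/w11.png

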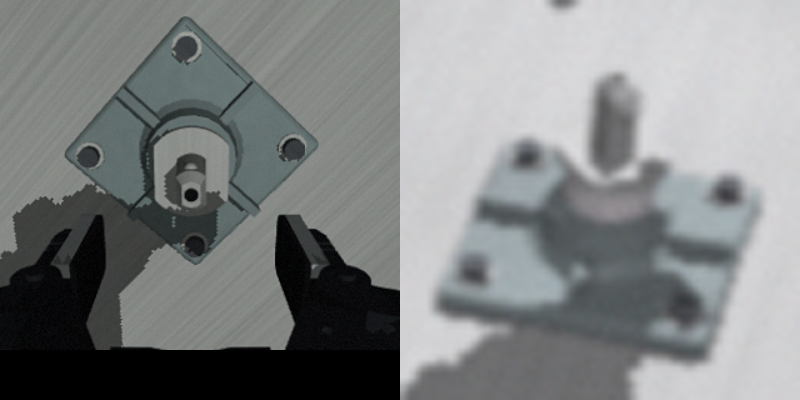

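The left panel shows the washer keyed on the spindle at (190,175). The right (side) panel shows the stack on the boss and level. Now the bushing.

servo_tool([
  [-0.03,-0.026,0],
  [-0.065,-0.056,0],
  [-0.105,-0.09,0],
  [-0.145,-0.124,0],
  [-0.185,-0.158,0],
  [-0.225,-0.192,0],
  [-0.265,-0.226,0],
  [-0.305,-0.26,0],
], turn=[-8,-16,-24,-32,-40,-48,-56,-64], grip=[0.06,0.06,0.06,0.06,0.06,0.06,0.06,0.06])

```text
time_s: 23.5
tcp_pos: [0.4762, 0.1039, 0.2072]
eef_rot: [-3.141, 0.001, 0.301]
wrist_force: [0.5, 0.4, 0.0]
grip_width: 0.06
```

```bash
python3 -c "
from h import *
import numpy as np
# commanded pose after previous call
y=np.radians(-47.02);q=np.array([.4945,-.2979,.208])
X=np.array([np.cos(y),np.sin(y),0]);Y=np.array([np.sin(y),-np.cos(y),0])
q=q-.305*X-.26*Y;print(q)
go([.469,.242,.2],20,[*q,16.98]);go([.469,.242,.2],20)"
```

```text
[0.47678222 0.10248866 0.208     ]
travel [ 0.0333 -0.1357  0.008 ] turn -3.02 at [0.4768 0.1025 0.208 ] 16.98 tilt [-3.141e+00  1.000e-03] j7 -1.68 F [0.5 0.4 0. ] w 0.06 t 23.5
travel [ 0.0341 -0.134   0.0072] turn -2.77 at [0.4762 0.1039 0.2072] 17.23 tilt [-3.141e+00  1.000e-03] j7 -1.68 F [0.5 0.4 0. ] w 0.06 t 23.5
```

servo_tool([
  [0.01,-0.04,0.002],
  [0.02,-0.08,0.004],
  [0.028,-0.115,0.006],
  [0.033,-0.135,0.008],
  [0.033,-0.135,0.008],
  [0.033,-0.135,0.008],
  [0.033,-0.135,0.008],
  [0.033,-0.135,0.008],
], turn=[-3,-3,-3,-3,-3,-3,-3,-3], grip=[0.06,0.06,0.06,0.06,0.06,0.06,0.06,0.06])

```text
time_s: 24.5
tcp_pos: [0.4692, 0.2402, 0.1999]
eef_rot: [3.141, 0.0, 0.347]
wrist_force: [0.1, -0.0, -0.4]
grip_width: 0.0602
```

Run:
```python
from h import *
c=r.camera('wrist'); cv2.imwrite('pics/w12.png',c['frame'])
part(c,(.469,.242),.008)
# hole at top rim z=.025
f=c['frame']; sat=cv2.cvtColor(f,cv2.COLOR_BGR2HSV)[...,1]; m=((sat>110)&(f[...,2]>60)).astype(np.uint8)
cs,h=cv2.findContours(m,cv2.RETR_CCOMP,cv2.CHAIN_APPROX_NONE)
for k,hh in zip(cs,h[0]):
    if cv2.contourArea(k)>200: print('hole' if hh[3]>=0 else 'outer',k[:,0].mean(0).round(1),cv2.contourArea(k),[np.round(x,4) for x in cv2.minEnclosingCircle(plane(c,k[:,0],.025 if hh[3]>=0 else .008)[:,:2].astype(np.float32))])
go([.469,.242,.085],20)
```

```text
px [281.2 198.8] expected 279 199 circle [array([0.4693, 0.2407]), np.float64(0.0226)] rect [469.5 241. ] [44.4 44. ] 20.0
outer [281.3 198.7] 2418.0 [array([0.4692, 0.2409]), np.float64(0.0226)]
hole [281.  201.1] 449.0 [array([0.4726, 0.2421]), np.float64(0.0104)]
travel [ 0.0004 -0.0016  0.115 ] turn -0.09 at [0.4692 0.2404 0.2   ] 19.91 tilt [ 3.141 -0.   ] j7 -1.92 F [-0.4  0.9 -0.6] w 0.0602 t 24.55
```

servo_tool([
  [0,0,0.03],
  [0,0,0.06],
  [0,0,0.085],
  [0,0,0.105],
  [0,0,0.117],
  [0,0,0.117],
  [0,0,0.117],
  [0,0,0.117],
], turn=[0,0,0,0,0,0,0,0], grip=[0.055,0.055,0.05,0.05,0.05,0.025,0.025,0.025], newtons=50)

```text
time_s: 25.55
tcp_pos: [0.4694, 0.2413, 0.0836]
eef_rot: [-3.141, -0.001, 0.349]
wrist_force: [0.3, -0.1, -0.4]
grip_width: 0.0301
```

Run:
```python
from h import *
for i in range(2): c=r.camera('wrist')
cv2.imwrite('pics/w13.png',c['frame'])
go([.494,-.298,.2],20)
```

```text
travel [-0.1609  0.5153 -0.1166] turn -0.03 at [0.4693 0.2413 0.0834] 19.97 tilt [-3.141e+00 -1.000e-03] j7 -2.0 F [ 0.7 -0.1 -0.8] w 0.0294 t 25.65
```

servo_tool([
  [0,0,-0.03],
  [0,0,-0.07],
  [-0.012,0.038,-0.11],
  [-0.028,0.09,-0.117],
  [-0.045,0.145,-0.117],
  [-0.062,0.2,-0.117],
  [-0.08,0.256,-0.117],
  [-0.097,0.312,-0.117],
], turn=[0,0,0,0,0,0,0,0], grip=[0.02,0.02,0.02,0.02,0.02,0.02,0.02,0.02])

```text
time_s: 26.65
tcp_pos: [0.4843, -0.0871, 0.2004]
eef_rot: [3.141, -0.001, 0.349]
wrist_force: [0.5, -0.1, -0.6]
grip_width: 0.0298
```

servo_tool([
  [-0.017,0.055,0],
  [-0.034,0.108,0],
  [-0.048,0.155,0],
  [-0.058,0.185,0],
  [-0.063,0.201,0],
  [-0.064,0.2035,0],
  [-0.064,0.2035,0],
  [-0.064,0.2035,0],
], turn=[0,0,0,0,0,0,0,0], grip=[0.02,0.02,0.02,0.02,0.02,0.02,0.02,0.02])

```text
time_s: 27.65
tcp_pos: [0.4942, -0.2967, 0.1999]
eef_rot: [-3.141, -0.0, 0.351]
wrist_force: [0.0, 0.0, -0.6]
grip_width: 0.0296
```

Run:
```python
from h import *
for i in range(3): c=r.camera('wrist')
cv2.imwrite('pics/w14.png',c['frame'])
go([.494,-.298,.138],20)
```

```text
travel [-0.0002  0.0005  0.062 ] turn 0.06 at [ 0.494  -0.2974  0.2   ] 20.06 tilt [-3.141 -0.   ] j7 -0.83 F [ 0.6 -0.2 -0.8] w 0.0298 t 27.8
```

servo_tool([
  [0,0.0005,0.008],
  [0,0.0005,0.015],
  [0,0.0005,0.02],
  [0,0.0005,0.024],
  [0,0.0005,0.027],
  [0,0.0005,0.03],
  [0,0.0005,0.032],
  [0,0.0005,0.034],
], turn=[0,0,0,0,0,0,0,0], grip=[0.02,0.02,0.02,0.02,0.02,0.02,0.02,0.02])

```text
time_s: 28.8
tcp_pos: [0.494, -0.2988, 0.1658]
eef_rot: [3.141, -0.0, 0.349]
wrist_force: [-0.9, 0.5, -0.6]
grip_width: 0.0299
```

servo_tool([
  [0,0,0.0025],
  [0,0,0.005],
  [0,0,0.0075],
  [0,0,0.01],
  [0,0,0.0125],
  [0,0,0.015],
  [0,0,0.0175],
  [0,0,0.02],
], turn=[0,0,0,0,0,0,0,0], grip=[0.02,0.02,0.02,0.02,0.02,0.02,0.02,0.02])

```text
time_s: 29.8
tcp_pos: [0.4938, -0.2987, 0.1456]
eef_rot: [-3.141, 0.0, 0.349]
wrist_force: [-2.8, 2.2, 2.2]
grip_width: 0.03
```

servo_tool([
  [0,0,0.002],
  [0,0,0.004],
  [0,0,0.0055],
  [0,0,0.007],
  [0,0,0.008],
  [0,0,0.009],
  [0,0,0.01],
  [0,0,0.01],
], turn=[0,0,0,0,0,0,0,0], grip=[0.02,0.02,0.02,0.02,0.02,0.02,0.02,0.02])

```text
time_s: 30.8
tcp_pos: [0.4943, -0.2991, 0.1377]
eef_rot: [3.14, -0.0, 0.349]
wrist_force: [-4.7, 3.1, 12.0]
grip_width: 0.0295
```

12 N at the predicted height. I press to about 20 N to confirm it is home, then release.

servo_tool([
  [0,0,0.0005],
  [0,0,0.001],
  [0,0,0.0015],
  [0,0,0.0015],
  [0,0,0.0015],
  [0,0,0.0015],
  [0,0,0.0015],
  [0,0,0.0015],
], turn=[0,0,0,0,0,0,0,0], grip=[0.02,0.02,0.02,0.02,0.02,0.02,0.02,0.02])

```text
time_s: 31.8
tcp_pos: [0.4944, -0.2991, 0.1376]
eef_rot: [3.14, -0.0, 0.349]
wrist_force: [-8.7, 4.5, 22.4]
grip_width: 0.03
```

Firm at 22 N with no further travel. I release and rise.

servo_tool([
  [0,0,-0.001],
  [0,0,-0.002],
  [0,0,-0.002],
  [0,0,-0.015],
  [0,0,-0.03],
  [0,0,-0.05],
  [0,0,-0.07],
  [0,0,-0.09],
], turn=[0,0,0,0,0,0,0,0], grip=[0.055,0.055,0.055,0.055,0.055,0.055,0.055,0.055])

```text
time_s: 32.8
tcp_pos: [0.4942, -0.2989, 0.2263]
eef_rot: [3.14, -0.001, 0.349]
wrist_force: [-0.1, 0.5, 0.3]
grip_width: 0.0548
```

Run:
```python
from h import *
for i in range(4): c=r.camera('wrist')
s=r.camera('side')
a=c['frame'][100:310,180:390]; b=s['frame'][110:180,305:375]
o=np.zeros((400,800,3),np.uint8); o[:,:400]=cv2.resize(a,(400,400),interpolation=2); o[:,400:]=cv2.resize(b,(400,400),interpolation=2)
cv2.imwrite('pics/w15.png',o)
# height of barrel top via wrist depth: points near axis, hue brass
f=c['frame']; sat=cv2.cvtColor(f,cv2.COLOR_BGR2HSV); m=(sat[...,1]>110)&(f[...,2]>60)&(sat[...,0]>10)&(sat[...,0]<35)
v,u=np.nonzero(m); P=depth(c,np.c_[u,v]); ok=(np.hypot(P[:,0]-.494,P[:,1]+.298)<.025); P=P[ok]
T=P[P[:,2]>.075]; print(len(P),len(T),np.percentile(P[:,2],[5,25,50,75,95]).round(4))
if len(T)>20:
    k=np.linalg.lstsq(np.c_[T[:,:2]-T[:,:2].mean(0),np.ones(len(T))],T[:,2],rcond=None)[0]; print('rim plane slope,z',k.round(4),'centre',T.mean(0).round(4))
go([.494,-.298,.22],20)
```

```text
1908 873 [0.0616 0.0625 0.0639 0.0794 0.0803]
rim plane slope,z [-0.0086  0.0015  0.0795] centre [ 0.4963 -0.2985  0.0795]
travel [ 0.0005 -0.0006  0.0043] turn -0.02 at [ 0.4937 -0.2987  0.2243] 19.98 tilt [-3.142  0.   ] j7 -0.83 F [ 0.1 -0.4 -0.4] w 0.0552 t 33.05
```

View pics/w15.png

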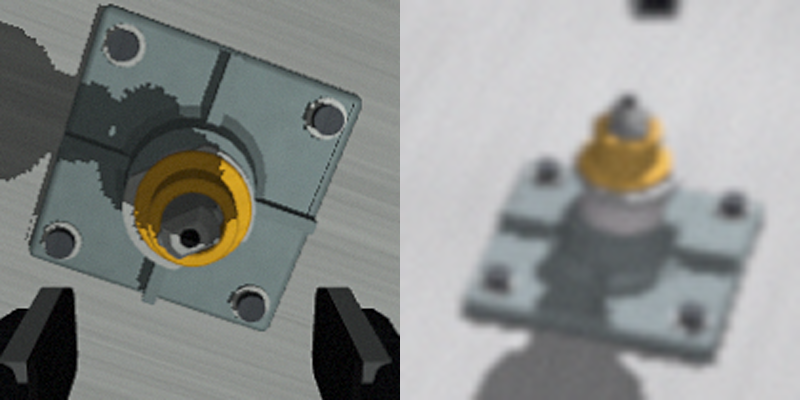

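The bushing sits on the washer, level, with its rim at z = 0.0795 m (nominal 0.080) and flange top at 0.0625 m (nominal 0.063). Handing in.

```bash
python3 -c "
from station import r
print(r.sign_off())"
```

```text
the job is handed in; nothing more can be done
None
```

The pivot is built and handed in at about 33 s of robot time. The spacer went on first, then the keyed washer turned to the flats (about 0.75 rad), then the bushing flange down, past the spring balls.

- **Forces:** the highest force read was 22 N, when I pressed the bushing home. I read force only at the end of each 1 s move call, so a brief higher peak between readings would not show.
- **Seating:** each part stopped within 1 mm of its predicted height. Afterwards the bushing's rim measured 79.5 mm above the bench (80 expected) and its flange top 62.5 mm (63 expected), with the rim tilted about 0.5° by the depth map.
- **Last look:** the final pictures show the stack level, with the gripper open and clear above it. I moved only the spacer, washer and bushing. I did not take a final picture of the whole bench.
- **Disagreement:** the top and wrist cameras differed by 2–3 mm on where the spindle stands. I used a position between the two and nudged it by the side force felt during each descent.

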